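Strip the length stop of a vine-cutting jig

TASK

On the cutting jig whose length stop is held by a wing nut, take the stop apart: lift the wing nut off the stud, then the spacer, then the stop bracket, one at a time in that order, and stand each one upright on the floor of the empty steel tray before you fetch the next. The nut is already off its thread, so everything lifts straight up; the other jig, with the round knob, stays as it is.

Things in the scene. Friction and masses are not known exactly. Their poses are not given: they have to be found in the camera images.
- nut_center (a point): Steel wing nut, top of the stack. Square body 26 x 26 mm, 44 mm tall, plain 14 mm bore; two ears (6 mm thick, upper half) spread along its own x to 35 mm from the axis: grip the body along its own y. The stud reaches 18 mm up into it; it lifts straight up without turning. Point: centre of the body, 22 mm above its underside; z up.
- spacer_center (a point): Aluminium spacer under the nut: round tube, 36 mm outside, 14 mm bore, 44 mm tall; lifts straight up, the stud ends 62 mm above its underside. Point: its centre, 22 mm above its underside; z up.
- bracket_grip (a point): Aluminium L bracket, lowest. Foot 36 wide, 105 long, 10 mm thick, 14 mm hole. At one end an upright leg, 36 mm wide (own x), 10 mm thick (own y), top 65 mm above the foot's underside. Point: in the leg, 40 mm above that underside; grip the leg here along own x. From it the stud hole is 80 mm and the foot's other end 100 mm along own +y; leg's outer face 5 mm along -y. z up.
- tray_in (a point): Empty shallow steel tray, fixed, 280 mm (own x) by 250 mm (own y), walls 4 mm thick, rim 20 mm above the inner floor. Point: centre of the inner floor, 4 mm above the table; z up.
- jig: Fixed jig with the wing nut: wooden block 90 x 140 mm, 25 mm high, carrying the bracket, the spacer and the nut on an upright 10 mm stud that ends 97 mm above the table. Origin: on the stud's axis at table height. The twin jig with a round dark knob is 114 mm high; a drinking glass and lower clutter (to 110 mm) stand in the work area.
Mind the look-alikes: they are no part of the job. Of the things that look like the part that bears bracket_grip, the middle-sized one is meant.

How it is judged (in metres and radians):
On the way, in this order (a step that is already met when the one before it is completed fails the run):
1. the wing nut stands in the tray while spacer and bracket are still on the stud (x of nut_center in the frame of tray_in between -0.135 and 0.135 m and y of nut_center in the frame of tray_in between -0.12 and 0.12 m and z of nut_center in the frame of tray_in below 0.032 m and angle between nut_center's own z axis and vertical below 0.15 rad and distance of each of spacer_center, bracket_grip from where it was at the start of the episode below 0.03 m), for 0.2 s.
2. the spacer stands in the tray too while the bracket is still on the stud (x of spacer_center in the frame of tray_in between -0.135 and 0.135 m and y of spacer_center in the frame of tray_in between -0.12 and 0.12 m and z of each of spacer_center, nut_center in the frame of tray_in below 0.032 m and angle between each of spacer_center, nut_center's own z axis and vertical below 0.15 rad and x of nut_center in the frame of tray_in between -0.135 and 0.135 m and y of nut_center in the frame of tray_in between -0.12 and 0.12 m and distance of bracket_grip from where it was at the start of the episode below 0.03 m), for 0.2 s.
3. the bracket stands in the tray too (x of bracket_grip in the frame of tray_in between -0.135 and 0.135 m and y of bracket_grip in the frame of tray_in between -0.12 and 0.12 m and z of bracket_grip in the frame of tray_in below 0.05 m and angle between each of bracket_grip, spacer_center, nut_center's own z axis and vertical below 0.15 rad and x of spacer_center in the frame of tray_in between -0.135 and 0.135 m and y of spacer_center in the frame of tray_in between -0.12 and 0.12 m and z of each of spacer_center, nut_center in the frame of tray_in below 0.032 m and x of nut_center in the frame of tray_in between -0.135 and 0.135 m and y of nut_center in the frame of tray_in between -0.12 and 0.12 m), for 0.2 s.
At the end, for the whole second after the job is handed in: Nut, spacer and bracket all stand upright (within 0.15 rad) on the tray floor: each listed point within 135 mm (tray x) and 120 mm (tray y) of the tray centre and at most 10 mm higher than when standing there (22, 22, 40 mm). Until fetched in turn, parts stay within 30 mm of their start (all of step 3); the robot touches nothing.
It also fails if it takes over 72 s, if anything falls off the work surface, if the arm or the gripper's body presses on something with over 40 N, if the wrist force passes 120 N, or if a joint passes its speed limit or range.

ROBOT

A 6-joint arm with a two-finger parallel gripper is mounted at the origin on the work surface. World frame = base frame: x ahead of the robot, y to its left, z up, the work surface at z = 0. Lengths are in mm, angles in rad, forces in N, time in s.
With the tool pointing down it reaches from about 350 to 875 mm from the base axis. Payload 4.2 kg.
Tool frame: the origin (TCP) lies at the very end of the fingers, on their centre line; the grasp point (between the pads) lies 19 mm behind it; z points along the fingers, y is the direction in which the jaws open and shut (so a half turn about z gives the same grasp; the last joint's range is limited). The gripper opens to 85 mm and grips with 20 to 120 N. Pads are 22 mm wide; open, the fingers measure 114 mm over their backs; the gripper's body (76 mm by 85 mm) begins 54 mm behind the grasp point. The pads swing forward as they close: fully open they stand 13 mm farther back than shut.
Start: joints at [0.259, 0.385, 0.008, 0, -1.194, -0.259], TCP at [624.979, 0.025, 231.312] pointing down, gripper open.
Joint ranges: [-3.14, 3.14], [-1.21, 2.06], [-1.07, 1.41], [-3.16, 2.05], [-2.99, -0.16], [-3.1, 3.1]. Speed limits (rad/s): [2.79, 2.79, 3.14, 3.14, 3.14, 3.14].

INTERFACE

Orientations are given as a unit quaternion [x, y, z, w].
In Python, from bench import telemetry, eyes, arm gives the robot as it stands. The module is installed in compiled form; this text tells all that it offers.
- The arm moves only by the tool move_arm, never from a script. Its argument "deltas" is text: rows parted by semicolons, each of 6 numbers parted by spaces: the shift along the tool's x, y, z in cm, then the turn, a rotation vector about the tool's x, y, z in rad. A call has 1 to 12 rows; each row shifts and turns the commanded pose from where the row before left it, along the tool's axes as they then stand; what a row does not reach is not made up. A row lasts 1/8 s, in which the tool goes at most 62.5 mm and 10.7 degrees, less where a joint would pass 70% of its speed; a pose out of reach is approached as far as the arm can. A call is refused whole if a number of a shift passes 6.25 or a number of a turn 0.188, either way. A call with a gripper value outside its range is refused whole. "grip" is the finger opening in cm, from 0 to 8.54, set as the call begins (left out, the last holds). The fingers move at their own pace and stop on an object; the grip force is fixed at half the most. Time passes only in rows, so rows that do not move let the fingers close. It gives the time, the measured TCP pose, the force and the opening at its end, in the units of the state.
- telemetry.read_state(): the state, without advancing time (a new reading comes with each control period).
- eyes.get_image(name): name is "scene" or "side" or "wrist"; returns a dict with "pixels" (400x640x3 uint8, blue, green, red), "range_z" (400x640 float32, mm along the optical axis (not along the pixel's ray), 0 where there is no reading), "fx", "fy", "cx", "cy" (pixels), "origin" and "orientation" of the camera in the world; the wrist camera has in their place "tool_from_camera" (4x4, takes a point from camera to tool coordinates, whose origin is the TCP and whose axes are the flange's). Camera axes: x right, y up, looking along -z (the intrinsics and any distortion apply to the point x, -y, -z); pixel columns grow to the right and rows downward; lengths in mm; the calibration is good to about 2 mm. A picture is of the moment at which its call begins: read the wrist's pose just before it.
- arm.job_done(): hands the job in, once; it reports no verdict.
Trained networks look in a picture, given as the dict that the camera call returned (one of the last four; its "shot" number tells which), for a name from the list of things; names that differ only in an ending like _2 or _b are one class to them, and where a whole thing is asked for, a point or a joint stands for the part that bears it (a point fixed in the world has none). Each returns a list of dicts, best first, with "p" (0 to 1); they miss things now and then, are a little off and sometimes report something else, mostly with a low value. They report only what shows in the picture. A call takes as long as a camera call. They do not tell look-alikes from the thing itself.
- eyes.boxes_of(picture, name): "point" ([x, y, z] in mm, in world coordinates, good to about 4 mm: the middle of the surface that is visible of it).
The state is a dict: "clock": time; "joints": joint angles; "joint_vel": joint speeds; "joint_efforts": joint torques, N m; "position": TCP position; "ee_rot": TCP orientation; "contact_force": force on the tool from outside, world axes, zero at the start; "wrist_torque": the same for the moment, N m; "gripper_width": finger opening in mm.
Only numpy, scipy, OpenCV 4.12 (cv2) and the standard library are available. Lean on these libraries where they do the work, as an engineer would, in place of code of your own. Each camera call takes 0.05 s, during which the arm holds its last target.

## Working session

There is one attempt and no reset: what is moved stays moved. The work goes in short steps, Python scripts to look and compute and a tool call to move; the robot and the scene stay as the last step left them, time stands still between calls to the robot, and variables do not carry over. Pictures are saved under pics/ and viewed, and the job is handed in when it is done.

Besides the shell and the picture viewer there is one more tool, called after "Call:" by a JSON object that holds its "fn" and its "kwargs". move_arm: Moves the arm, as the interface text tells. Its arguments: {"type":"object","properties":{"deltas":{"type":"string"},"grip":{"type":"number"}},"required":["deltas"]}

```bash
mkdir -p pics; cat > h.py <<'E'
import numpy as np, cv2
from scipy.spatial.transform import Rotation as R
from bench import telemetry, eyes, arm
def cloud(im,T=None):
    h,w=im["range_z"].shape
    u,v=np.meshgrid(np.arange(w),np.arange(h))
    z=im["range_z"].astype(float)
    P=np.stack([(u-im["cx"])/im["fx"]*z,-(v-im["cy"])/im["fy"]*z,-z],-1)
    if T is None:
        q=np.array(im["orientation"])
        M=R.from_quat(q).as_matrix() if q.size==4 else q
        o=np.array(im["origin"])
    else: M,o=T[:3,:3],T[:3,3]
    W=P@M.T+o; W[z==0]=np.nan
    return W
def wristT(im,s):
    A=np.eye(4);A[:3,:3]=R.from_quat(s["ee_rot"]).as_matrix();A[:3,3]=s["position"]
    return A@np.array(im["tool_from_camera"])
E
python3 - <<'E'
from h import *
s=telemetry.read_state();print(s)
for n in ["scene","side"]:
    im=eyes.get_image(n);print(n,{k:v for k,v in im.items() if k not in("pixels","range_z")})
    cv2.imwrite(f"pics/{n}0.png",im["pixels"]); np.save(f"{n}0.npy",cloud(im))
    for k in ["nut_center","spacer_center","bracket_grip","tray_in","jig"]:
        try: print(k,[(np.round(d["point"]),round(d["p"],2)) for d in eyes.boxes_of(im,k)])
        except Exception as e: print(k,e)
E
```

```text
{'clock': 0.0, 'joints': array([ 2.58562421e-01,  3.85580387e-01,  6.62681881e-03, -4.98409658e-04,
       -1.19397452e+00, -2.58613399e-01]), 'joint_vel': array([-0.00158344, -0.0013495 , -0.00111636, -0.0005443 , -0.00031987,
        0.00040853]), 'joint_efforts': array([-9.55001960e-04, -3.92286408e+01,  1.88399577e+01,  4.18616563e+00,
       -4.72148502e-03,  8.27910434e-07]), 'position': array([ 6.24424720e+02, -2.29361664e-03,  2.30207659e+02]), 'ee_rot': array([-0.70702332,  0.70718939,  0.00073612, -0.00080491]), 'contact_force': array([-0.64930995,  0.58580943,  0.38275167]), 'wrist_torque': array([ 0.02042628, -0.03790353,  0.05222279]), 'gripper_width': 85.27786479592085}
scene {'fx': 486.80105730896395, 'fy': 486.80105730896395, 'cx': 320.7285353882299, 'cy': 200.71510621074736, 'origin': array([ 932.54573015, -542.34388626, 1082.47428709]), 'orientation': array([0.30087314, 0.09142853, 0.28171423, 0.90650608]), 'shot': 1}
nut_center []
spacer_center []
bracket_grip [(array([579., 291.,  12.]), 0.62)]
tray_in [(array([ 540., -278.,    5.]), 0.9)]
jig []
side {'fx': 381.7829333237392, 'fy': 381.7829333237392, 'cx': 319.2304575554097, 'cy': 197.46144047996054, 'origin': array([153.49267112, 755.58264139, 711.77583799]), 'orientation': array([-0.10952768,  0.41740343,  0.87433157, -0.22208639]), 'shot': 2}
nut_center []
spacer_center [(array([431., 346.,  62.]), 0.61)]
bracket_grip [(array([555., 307.,  12.]), 0.95), (array([369., 460.,   7.]), 0.79), (array([433., 256.,  38.]), 0.66)]
tray_in [(array([ 529., -261.,    3.]), 0.98)]
jig [(array([414., 337.,  25.]), 0.79)]
```

View pics/scene0.png

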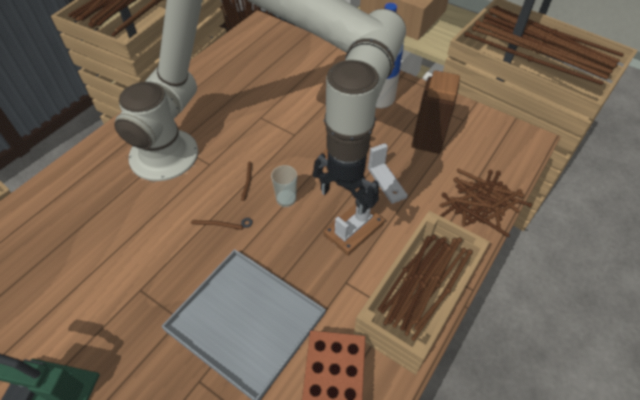

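View pics/side0.png

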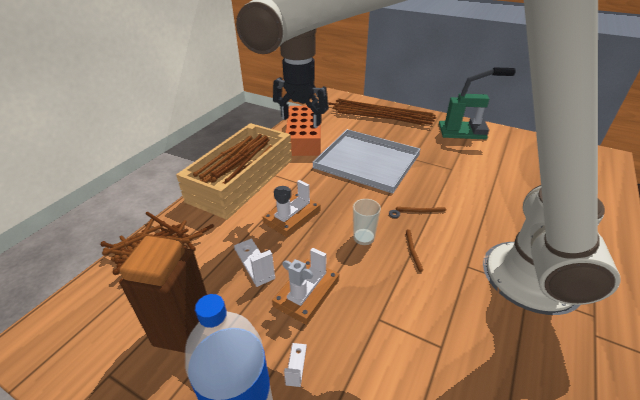

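```bash
python3 - <<'E'
import numpy as np,cv2
W=np.load("side0.npy");im=cv2.imread("pics/side0.png")
c=im[225:395,220:370];cv2.imwrite("pics/side0c.png",cv2.resize(c,None,fx=4,fy=3.5,interpolation=cv2.INTER_CUBIC)[:600])
for (u,v) in [(299,265),(296,266),(290,265),(318,258),(301,282),(315,285),(283,195),(303,190),(366,205),(255,262),(296,365),(300,210),(360,133)]:
    print(u,v,np.round(W[v,u]))
# tray/jig wood high pts
m=(W[...,0]>330)&(W[...,0]<520)&(W[...,1]>230)&(W[...,1]<430)
for lo,hi in [(105,130),(92,104),(80,91),(40,78),(31,38),(20,28)]:
    k=m&(W[...,2]>lo)&(W[...,2]<hi);print(lo,hi,k.sum(),np.round(np.nanmean(W[k],0)),np.round(W[k].min(0)),np.round(W[k].max(0)))
S=np.load("scene0.npy")
m=(S[...,0]>350)&(S[...,0]<720)&(S[...,1]>-430)&(S[...,1]<-120)&(S[...,2]>15)&(S[...,2]<35)
print(m.sum(),cv2.minAreaRect(S[m][:,:2].astype(np.float32)))
E
```

```text
299 265 [441. 323. 118.]
296 266 [447. 326. 115.]
290 265 [454. 336. 124.]
318 258 [434. 256.  78.]
301 282 [429. 337.  87.]
315 285 [422. 293.  33.]
283 195 [599. 139. 112.]
303 190 [595.  50.  69.]
366 205 [409.  49.  88.]
255 262 [548. 334.  82.]
296 365 [370. 460.  12.]
300 210 [585.  85.  27.]
360 133 [ 617. -392.   21.]
105 130 353 [439. 333. 119.] [407. 316. 105.] [474. 345. 127.]
92 104 85 [438. 321.  98.] [416. 246.  92.] [471. 344. 104.]
80 91 142 [437. 298.  85.] [419. 246.  80.] [455. 348.  91.]
40 78 359 [434. 300.  59.] [419. 250.  40.] [456. 349.  78.]
31 38 295 [433. 298.  36.] [419. 245.  31.] [460. 351.  38.]
20 28 1065 [428. 319.  26.] [391. 230.  20.] [487. 372.  28.]
1273 ((533.002197265625, -266.19720458984375), (251.5821533203125, 282.64837646484375), 89.0552749633789)
```

View pics/side0c.png

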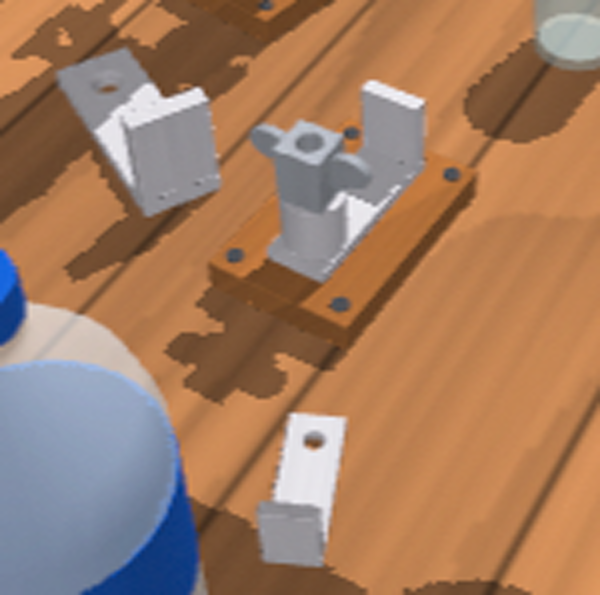

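Four brackets in the side view: (318,258) on the wing-nut jig, (303,190) on the knob jig, large loose one (255,262), small loose one (296,365). The one under the wing nut at (318,258) is the mid-sized one and carries spacer and nut; the crop confirms it. I'm moving the wrist camera over it.

Call:
{"fn": "move_arm", "kwargs": {"deltas": "-4.3 2.6 -0.6 0 0 0;-4.3 2.6 -0.6 0 0 0;-4.3 2.6 -0.6 0 0 0;-4.3 2.6 -0.6 0 0 0;-4.3 2.6 -0.6 0 0 0;-4.3 2.6 -0.6 0 0 0;-4.3 2.6 -0.6 0 0 0;0 0 0 0 0 0"}}

```text
clock: 1.6
position: [441.7, 303.7, 274.0]
ee_rot: [0.709, -0.705, -0.0, -0.001]
contact_force: [-0.6, -0.1, 0.5]
gripper_width: 85.3
```

```bash
python3 - <<'E'
from h import *
s=telemetry.read_state();print(s["clock"],s["joints"].round(3),s["position"].round(1),s["ee_rot"].round(3))
im=eyes.get_image("wrist");cv2.imwrite("pics/w1.png",im["pixels"]);print(np.array(im["tool_from_camera"]).round(3))
W=cloud(im,wristT(im,s));np.save("w1.npy",W)
for k in ["nut_center","spacer_center","bracket_grip","jig"]:
    print(k,[(np.round(d["point"]),round(d["p"],2)) for d in eyes.boxes_of(im,k)])
E
```

```text
1.6 [ 0.905  0.203 -0.141 -0.    -1.225 -0.9  ] [441.7 303.7 274. ] [ 0.709 -0.705 -0.    -0.001]
[[ 1.00000e-03  9.57000e-01  2.91000e-01  7.60440e+01]
 [ 1.00000e+00 -0.00000e+00 -1.00000e-03  1.34300e+00]
 [-1.00000e-03  2.91000e-01 -9.57000e-01 -1.41986e+02]
 [ 0.00000e+00  0.00000e+00  0.00000e+00  1.00000e+00]]
nut_center [(array([443., 328., 123.]), 0.63)]
spacer_center [(array([444., 313.,  71.]), 0.56), (array([445., 275.,  36.]), 0.46)]
bracket_grip [(array([594., 281.,  13.]), 0.94), (array([372., 466.,   4.]), 0.56)]
jig [(array([442., 283.,  25.]), 0.73)]
```

View pics/w1.png

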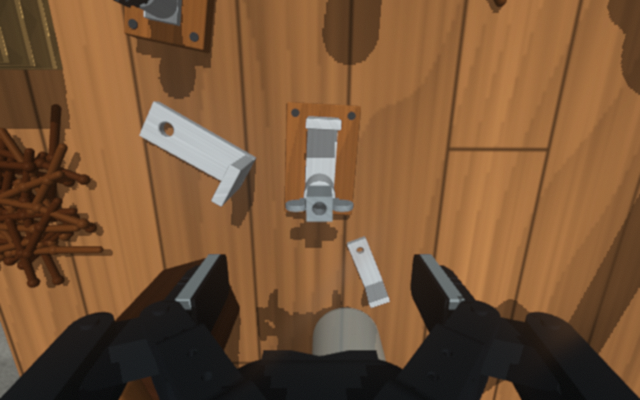

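The wrist view shows the jig at (322,155): nut body (319,207), ears (295,207)/(345,207), leg top (322,123). I'll measure these.

```bash
python3 - <<'E'
import numpy as np,cv2
W=np.load("w1.npy");im=cv2.imread("pics/w1.png")
def rep(n,m):
    p=W[m][:,:2].astype(np.float32);r=cv2.minAreaRect(p);print(n,m.sum(),np.round(W[m].mean(0),1),"rect",[np.round(x,1) for x in r], "med z",np.median(W[m][:,2]).round(1))
X,Y,Z=W[...,0],W[...,1],W[...,2]
reg=(abs(X-440)<55)&(Y>220)&(Y<380)
rep("nuttop+ears",reg&(Z>112)&(Z<130)&(Y>300))
rep("legtop",reg&(Z>84)&(Z<96)&(Y<270))
rep("foot",reg&(Z>31)&(Z<40)&(Y<320))
rep("block",reg&(Z>21)&(Z<29))
cv2.imwrite("pics/w1c.png",cv2.resize(im[95:230,270:370],None,fx=4.4,fy=4.4,interpolation=cv2.INTER_CUBIC))
E
```

```text
nuttop+ears 967 [440.8 325.9 120.6] rect [array([440.6, 326.9]), array([67.1, 27. ]), np.float64(0.4)] med z 121.7
legtop 356 [437.  246.8  89.2] rect [array([436.6, 246.8]), array([10.1, 35.7]), np.float64(87.7)] med z 89.3
foot 1403 [438.6 284.1  34.4] rect [array([438.4, 281.3]), array([79., 36.]), np.float64(87.2)] med z 34.3
block 4443 [438.9 281.7  24.3] rect [array([439.1, 296.9]), array([140. ,  90.1]), np.float64(87.3)] med z 24.3
```

View pics/w1c.png

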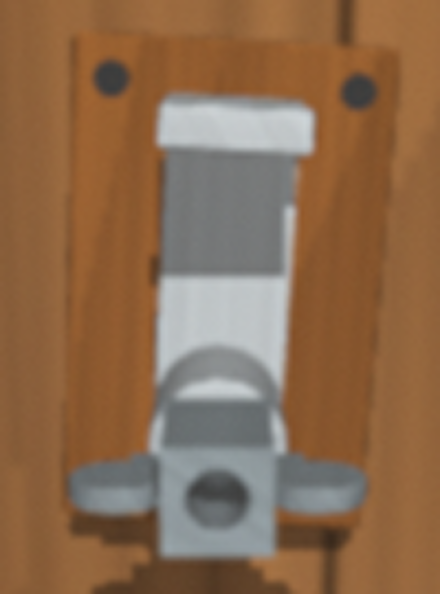

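```bash
python3 - <<'E'
import numpy as np,cv2
for f in ["side0","scene0","w1"]:
    W=np.load(f+".npy");Z=W[...,2]
    m=(Z>85)&(Z<200)&(W[...,0]>250)&(W[...,0]<800)&(abs(W[...,1])<650)
    P=W[m];c=np.round(P[:,:2]/50).astype(int)
    u,i,n=np.unique(c,axis=0,return_inverse=True,return_counts=True)
    print(f,[(int(a[0]*50),int(a[1]*50),int(k),int(P[i.ravel()==j,2].max())) for j,(a,k) in enumerate(zip(u,n)) if k>30])
S=np.load("scene0.npy")
for (u,v) in [(238,252),(325,313),(255,396),(165,325),(245,325)]: print(u,v,np.round(S[v,u]))
E
```

```text
side0 [(250, -650, 37, 147), (250, -600, 92, 145), (300, -600, 288, 198), (350, -600, 167, 194), (350, -550, 34, 127), (350, 100, 54, 108), (350, 550, 259, 199), (350, 600, 322, 199), (400, 50, 155, 108), (400, 100, 127, 109), (400, 350, 79, 125), (400, 650, 52, 199), (450, 250, 65, 94), (450, 300, 66, 125), (450, 350, 320, 126), (550, 300, 74, 92), (550, 350, 37, 90), (550, 500, 611, 199), (550, 550, 485, 199), (600, 50, 47, 94), (600, 100, 64, 116), (600, 150, 159, 117), (600, 450, 485, 199), (600, 500, 290, 199), (600, 550, 1017, 199), (650, 550, 375, 199), (750, -150, 40, 103), (750, -100, 72, 104), (750, -50, 72, 103), (750, 0, 83, 103), (750, 50, 89, 103), (750, 100, 96, 103), (750, 150, 117, 104), (750, 200, 68, 103), (800, 100, 36, 89), (800, 200, 58, 103)]
scene0 [(250, -650, 72, 148), (300, -650, 310, 148), (300, -600, 178, 199), (350, -650, 108, 145), (350, -600, 1031, 199), (350, 50, 31, 111), (350, 100, 47, 109), (400, 50, 94, 109), (400, 100, 93, 109), (450, 550, 218, 198), (450, 600, 69, 199), (550, 300, 53, 93), (600, 50, 64, 95), (600, 100, 32, 118), (600, 450, 439, 199), (650, 450, 635, 199), (750, -150, 107, 107), (750, -100, 126, 106), (750, -50, 119, 106), (750, 0, 108, 105), (750, 50, 101, 106), (750, 100, 92, 105), (750, 150, 111, 107), (750, 200, 31, 104), (800, -150, 137, 105), (800, 100, 61, 93), (800, 150, 62, 105), (800, 200, 63, 107)]
w1 [(400, 250, 60, 90), (400, 300, 131, 122), (400, 350, 82, 123), (400, 550, 121, 92), (450, 250, 295, 91), (450, 300, 633, 124), (450, 350, 538, 124), (550, 300, 337, 87), (550, 350, 79, 87), (550, 500, 113, 98), (600, 150, 176, 110), (600, 450, 156, 199), (600, 500, 55, 199), (650, 450, 457, 124)]
238 252 [ 411. -142.   27.]
325 313 [ 677. -146.    7.]
255 396 [ 660. -385.    8.]
165 325 [ 395. -381.   17.]
245 325 [ 541. -275.    6.]
```

Call:
{"fn": "move_arm", "kwargs": {"deltas": "0 0 0 0 0 -0.175;0 0 0 0 0 -0.175;0 0 0 0 0 -0.175;0 0 0 0 0 -0.175;0 0 0 0 0 -0.175;0 0 0 0 0 -0.175;0 0 0 0 0 -0.175;0 0 0 0 0 -0.175;0 0 0 0 0 -0.17;0 0 0 0 0 0", "grip": 6.5}}

```text
clock: 3.1
position: [443.5, 300.1, 273.2]
ee_rot: [1.0, -0.002, -0.0, 0.0]
contact_force: [0.5, -0.4, 0.1]
gripper_width: 65.2
```

Call:
{"fn": "move_arm", "kwargs": {"deltas": "-0.3 -2.6 4 0 0 0;0 0 5 0 0 0;0 0 5 0 0 0;0 0 0 0 0 0;0 0 0 0 0 0"}}

```text
clock: 3.72
position: [441.4, 327.8, 135.2]
ee_rot: [1.0, -0.001, 0.001, -0.001]
contact_force: [0.0, 0.7, 0.5]
gripper_width: 65.5
```

```bash
python3 - <<'E'
from h import *
s=telemetry.read_state();print(s["joints"].round(3),s["position"].round(1),s["ee_rot"].round(3))
im=eyes.get_image("wrist");cv2.imwrite("pics/w2.png",im["pixels"])
W=cloud(im,wristT(im,s))
X,Y,Z=W[...,0],W[...,1],W[...,2]
m=(abs(X-440)<45)&(abs(Y-327)<22)&(Z>117)&(Z<127)
p=W[m];print(m.sum(),p.mean(0).round(1),p.min(0).round(1),p.max(0).round(1),cv2.minAreaRect(p[:,:2].astype(np.float32)))
E
```

```text
[ 0.934  0.347 -0.315  0.001 -0.906  0.634] [441.4 327.8 135.2] [ 1.    -0.001  0.001 -0.001]
2578 [443.2 326.9 121.6] [407.9 313.9 117. ] [474.7 340.1 124.2] ((441.30706787109375, 327.0003967285156), (26.098127365112305, 66.79005432128906), 89.60319519042969)
```

View pics/w2.png

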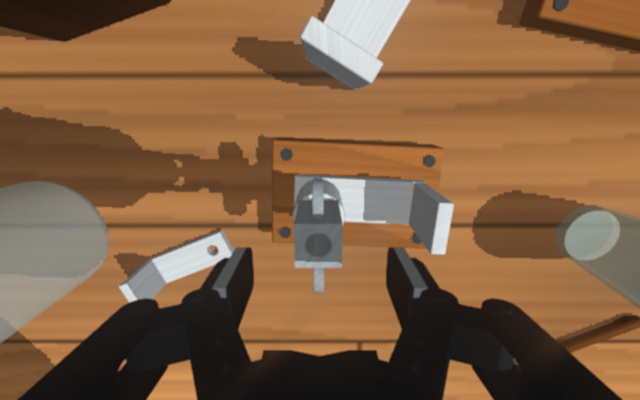

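The nut at (318,243) sits centred between the pads, and its measured centre is (441,327). Descending and gripping.

Call:
{"fn": "move_arm", "kwargs": {"deltas": "0 0.1 2.6 0 0 0;0 0 2.6 0 0 0;0 0 0 0 0 0"}}

```text
clock: 4.15
position: [440.2, 326.0, 81.9]
ee_rot: [1.0, -0.001, 0.0, 0.0]
contact_force: [0.1, -0.0, 0.0]
gripper_width: 64.7
```

Call:
{"fn": "move_arm", "kwargs": {"deltas": "0 0 0 0 0 0;0 0 0 0 0 0;0 0 0 0 0 0;0 0 0 0 0 0;0 0 0 0 0 0;0 0 0 0 0 0", "grip": 1.5}}

```text
clock: 4.9
position: [440.8, 326.9, 82.8]
ee_rot: [1.0, -0.0, 0.001, -0.001]
contact_force: [-1.0, 0.2, 5.1]
gripper_width: 25.4
```

Call:
{"fn": "move_arm", "kwargs": {"deltas": "0 0 -1 0 0 0;0 0 -2 0 0 0;0 0 -3 0 0 0;0 0 -5 0 0 0;0 0 -5 0 0 0;0 0 0 0 0 0"}}

```text
clock: 5.65
position: [441.3, 327.1, 246.0]
ee_rot: [1.0, -0.0, 0.003, -0.003]
contact_force: [0.2, -0.7, -3.0]
gripper_width: 25.3
```

```bash
python3 - <<'E'
from h import *
s=telemetry.read_state();print(s["joints"].round(3),s["position"].round(1),s["contact_force"].round(1))
im=eyes.get_image("wrist");cv2.imwrite("pics/w3.png",im["pixels"])
E
```

```text
[ 9.340e-01  2.410e-01 -1.620e-01  1.000e-03 -1.159e+00  6.360e-01] [441.3 327.1 246. ] [ 0.2 -0.7 -3. ]
```

View pics/w3.png

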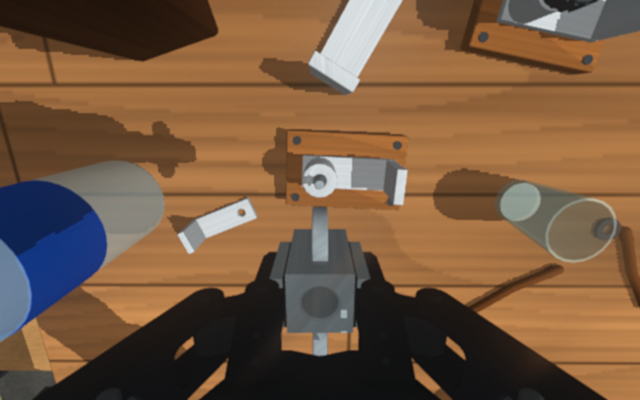

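Nut held at (320,280), with spacer and bracket still on the stud at (320,180). On to the tray.

Call:
{"fn": "move_arm", "kwargs": {"deltas": "0.1 5.4 0 0 0 0;0.1 5.4 0 0 0 0;0.1 5.4 0 0 0 0;0.1 5.4 0 0 0 0;0.1 5.4 0 0 0 0;0.1 5.4 0 0 0 0;0.1 5.4 0 0 0 0;0.1 5.4 0 0 0 0;0.1 5.4 0 0 0 0;0.1 5.4 0 0 0 0;0 0 0 0 0 0;0 0 0 0 0 0"}}

```text
clock: 7.2
position: [448.3, -213.8, 239.7]
ee_rot: [1.0, -0.001, -0.002, -0.001]
contact_force: [0.2, 0.4, -1.2]
gripper_width: 25.1
```

```bash
python3 - <<'E'
from h import *
s=telemetry.read_state();print(s["joints"].round(3),s["position"].round(1),s["ee_rot"].round(3),s["contact_force"].round(1))
im=eyes.get_image("wrist");cv2.imwrite("pics/w4.png",im["pixels"])
W=cloud(im,wristT(im,s));X,Y,Z=W[...,0],W[...,1],W[...,2]
m=(Z<14)&(X>420)&(X<650)&(Y>-360)&(Y<-170);print("floor",np.median(Z[m]))
im=eyes.get_image("scene");S=cloud(im);cv2.imwrite("pics/s4.png",im["pixels"])
m=(S[...,0]>370)&(S[...,0]<700)&(S[...,1]>-410)&(S[...,1]<-120)&(S[...,2]>16)&(S[...,2]<32)
print(m.sum(),cv2.minAreaRect(S[m][:,:2].astype(np.float32)))
E
```

```text
[-1.180e-01  1.610e-01 -2.820e-01 -1.000e-03 -1.132e+00  1.687e+00] [ 448.3 -213.8  239.7] [ 1.    -0.001 -0.002 -0.001] [ 0.2  0.4 -1.2]
floor 3.380550782263782
1221 ((532.9254150390625, -266.4087219238281), (251.26925659179688, 283.4460754394531), 89.1494140625)
```

View pics/w4.png

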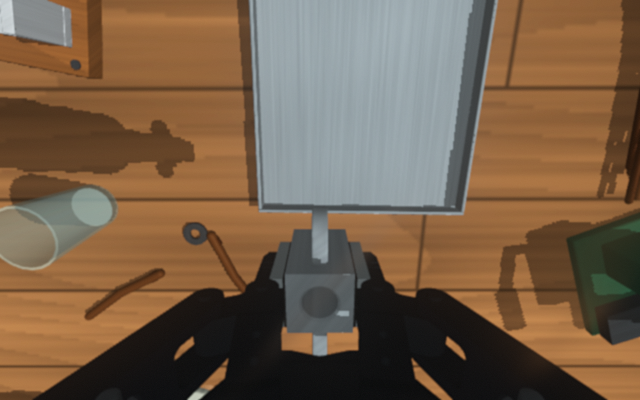

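Call:
{"fn": "move_arm", "kwargs": {"deltas": "0.7 0 5 0 0 0;0 0 5 0 0 0;0 0 5 0 0 0;0 0 4.5 0 0 0;0 0 2 0 0 0;0 0 1 0 0 0;0 0 0 0 0 0;0 0 0 0 0 0"}}

```text
clock: 8.3
position: [457.6, -213.8, 17.4]
ee_rot: [1.0, 0.0, 0.001, 0.0]
contact_force: [0.5, 0.7, -1.5]
gripper_width: 25.2
```

Call:
{"fn": "move_arm", "kwargs": {"deltas": "0 0 0.5 0 0 0;0 0 0.2 0 0 0;0 0 0.1 0 0 0;0 0 0 0 0 0"}}

```text
clock: 8.8
position: [456.5, -214.0, 8.3]
ee_rot: [1.0, -0.0, -0.0, 0.0]
contact_force: [0.3, 0.9, -1.0]
gripper_width: 25.1
```

Call:
{"fn": "move_arm", "kwargs": {"deltas": "0 0 0.1 0 0 0;0 0 0.1 0 0 0;0 0 0 0 0 0"}}

```text
clock: 9.18
position: [456.7, -214.0, 7.8]
ee_rot: [1.0, -0.0, 0.0, 0.0]
contact_force: [-3.3, 1.9, 10.0]
gripper_width: 25.6
```

Contact with the floor: 10 N, and z 7.8 as predicted. Releasing.

Call:
{"fn": "move_arm", "kwargs": {"deltas": "0 0 0 0 0 0;0 0 0 0 0 0;0 0 0 0 0 0;0 0 0 0 0 0", "grip": 5.5}}

```text
clock: 9.68
position: [456.5, -214.0, 6.2]
ee_rot: [1.0, -0.0, -0.0, -0.0]
contact_force: [0.1, -0.4, -0.1]
gripper_width: 55.0
```

Call:
{"fn": "move_arm", "kwargs": {"deltas": "0 0 -2 0 0 0;0 0 -5 0 0 0;0 0 -6 0 0 0;0 0 -6 0 0 0;0 0 -5 0 0 0;0 0 0 0 0 0", "grip": 6.5}}

```text
clock: 10.42
position: [458.7, -214.5, 250.9]
ee_rot: [1.0, -0.0, 0.005, 0.001]
contact_force: [0.1, -0.2, -0.5]
gripper_width: 64.8
```

```bash
python3 - <<'E'
from h import *
s=telemetry.read_state();print(s["joints"].round(3),s["position"].round(1),s["ee_rot"].round(3),s["contact_force"].round(1))
im=eyes.get_image("side");S=cloud(im);cv2.imwrite("pics/d5.png",im["pixels"])
im=eyes.get_image("wrist");cv2.imwrite("pics/w5.png",im["pixels"])
W=cloud(im,wristT(im,s));
for n,A in(("side",S),("wr",W)):
    m=(abs(A[...,0]-457)<45)&(abs(A[...,1]+214)<45)&(A[...,2]>38)&(A[...,2]<60);p=A[m]
    if m.sum()>20: print(n,m.sum(),p.mean(0),p.max(0),cv2.minAreaRect(p[:,:2].astype(np.float32)))
E
```

```text
[-1.160e-01  1.620e-01 -2.520e-01  1.000e-03 -1.147e+00  1.686e+00] [ 458.7 -214.5  250.9] [ 1.    -0.     0.005  0.001] [ 0.1 -0.2 -0.5]
side 115 [ 454.6352002  -209.62978077   45.37999554] [ 488.21617106 -196.58761844   52.61624692] ((455.83197021484375, -210.1403350830078), (59.904930114746094, 30.974950790405273), 26.21182632446289)
wr 695 [ 461.34076712 -216.8685281    49.14851355] [ 494.22137219 -203.85850257   52.26053474] ((460.49932861328125, -216.84490966796875), (67.44436645507812, 25.979185104370117), 0.01861860789358616)
```

View pics/w5.png

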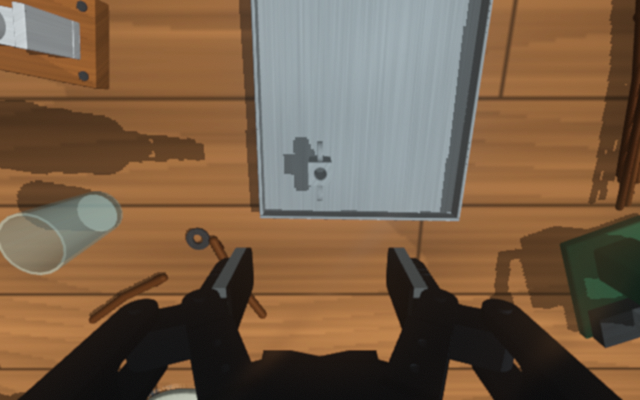

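View pics/d5.png

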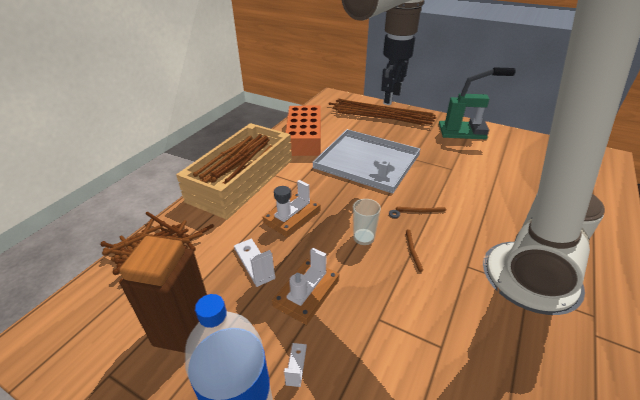

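Nut standing upright at (320,172) in the wrist view. Back for the spacer.

Call:
{"fn": "move_arm", "kwargs": {"deltas": "-0.2 -5.4 0 0 0 0;-0.2 -5.4 0 0 0 0;-0.2 -5.4 0 0 0 0;-0.2 -5.4 0 0 0 0;-0.2 -5.4 0 0 0 0;-0.2 -5.4 0 0 0 0;-0.2 -5.4 0 0 0 0;-0.2 -5.4 0 0 0 0;0 -5.4 0 0 0 0;0 -5.4 0 0 0 0;0 0 0 0 0 0;0 0 0 0 0 0"}}

```text
clock: 12.02
position: [440.3, 325.3, 244.2]
ee_rot: [1.0, -0.0, -0.001, 0.002]
contact_force: [0.4, -0.3, 0.7]
gripper_width: 65.2
```

```bash
python3 - <<'E'
from h import *
s=telemetry.read_state();print(s["joints"].round(3),s["position"].round(1),s["ee_rot"].round(3),s["contact_force"].round(1))
im=eyes.get_image("wrist");cv2.imwrite("pics/w6.png",im["pixels"])
W=cloud(im,wristT(im,s))
def r(n,a,b,y0,y1):
    m=(abs(W[...,0]-440)<45)&(W[...,1]>y0)&(W[...,1]<y1)&(W[...,2]>a)&(W[...,2]<b);p=W[m]
    if m.sum()>5: print(n,m.sum(),p.mean(0).round(1),cv2.minAreaRect(p[:,:2].astype(np.float32)))
r("sp",75,83,300,360);r("stud",93,100,300,360);r("leg",84,96,220,270)
E
```

```text
[ 0.932  0.246 -0.16  -0.    -1.169  0.638] [440.3 325.3 244.2] [ 1.    -0.    -0.001  0.002] [ 0.4 -0.3  0.7]
sp 792 [442.  326.6  78.3] ((441.38922119140625, 326.44140625), (34.47505187988281, 34.465789794921875), 89.05940246582031)
stud 84 [441.4 326.9  96.1] ((440.960693359375, 326.7878112792969), (8.634695053100586, 8.851646423339844), 89.57952117919922)
leg 411 [437.9 247.6  88.9] ((436.9914245605469, 247.1516571044922), (10.459822654724121, 36.350318908691406), 86.92823791503906)
```

View pics/w6.png

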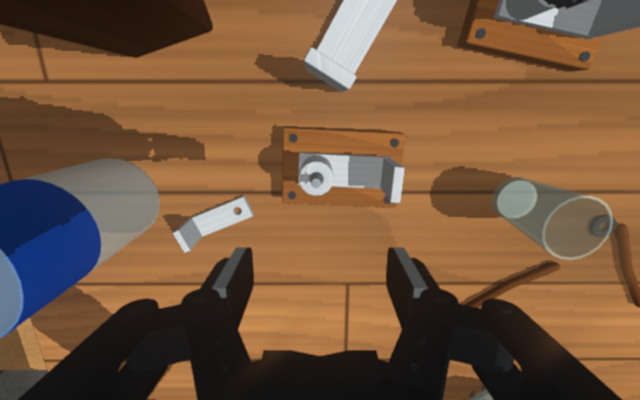

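Spacer at (317,178), centre (441,326.7) and top 78 mm, which is consistent. Descending.

Call:
{"fn": "move_arm", "kwargs": {"deltas": "0.1 -0.1 5 0 0 0;0 0 5 0 0 0;0 0 5 0 0 0;0 0 3 0 0 0;0 0 1.5 0 0 0;0 0 0 0 0 0;0 0 0 0 0 0", "grip": 6.5}}

```text
clock: 12.95
position: [442.8, 327.6, 52.8]
ee_rot: [1.0, -0.0, 0.001, -0.001]
contact_force: [-0.9, 0.4, 0.3]
gripper_width: 65.1
```

Call:
{"fn": "move_arm", "kwargs": {"deltas": "-0.1 0.1 1 0 0 0;0 0 0 0 0 0;0 0 0 0 0 0"}}

```text
clock: 13.32
position: [441.0, 326.1, 41.5]
ee_rot: [1.0, -0.0, 0.0, -0.0]
contact_force: [-0.0, 0.0, 0.2]
gripper_width: 65.2
```

Call:
{"fn": "move_arm", "kwargs": {"deltas": "0 0 0 0 0 0;0 0 0 0 0 0;0 0 0 0 0 0;0 0 0 0 0 0;0 0 0 0 0 0;0 0 0 0 0 0", "grip": 2.5}}

```text
clock: 14.08
position: [441.5, 326.7, 41.9]
ee_rot: [1.0, -0.0, 0.001, -0.001]
contact_force: [0.8, 2.0, 4.0]
gripper_width: 35.5
```

Call:
{"fn": "move_arm", "kwargs": {"deltas": "0 0 -1 0 0 0;0 0 -2 0 0 0;0 0 -3 0 0 0;0 0 -5 0 0 0;0 0 -5 0 0 0;0 0 -4 0 0 0;0 0 0 0 0 0"}}

```text
clock: 14.95
position: [441.5, 326.3, 244.2]
ee_rot: [1.0, -0.001, 0.001, -0.002]
contact_force: [0.6, 0.6, -1.5]
gripper_width: 35.6
```

```bash
python3 - <<'E'
from h import *
im=eyes.get_image("wrist");cv2.imwrite("pics/w7.png",im["pixels"])
E
```

```text
(no output)
```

View pics/w7.png

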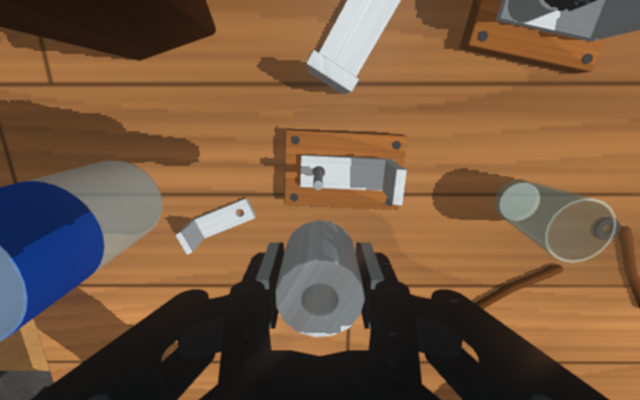

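Spacer held at (320,285), bracket still on the stud at (350,175). Carrying on to the tray.

Call:
{"fn": "move_arm", "kwargs": {"deltas": "0.15 5.32 0 0 0 0;0.15 5.32 0 0 0 0;0.15 5.32 0 0 0 0;0.15 5.32 0 0 0 0;0.15 5.32 0 0 0 0;0.15 5.32 0 0 0 0;0.15 5.32 0 0 0 0;0.15 5.32 0 0 0 0;0.15 5.32 0 0 0 0;0.15 5.32 0 0 0 0;0.15 5.32 0 0 0 0;0.15 5.32 0 0 0 0"}}

```text
clock: 16.5
position: [456.7, -313.5, 238.6]
ee_rot: [1.0, -0.001, -0.003, -0.001]
contact_force: [1.0, -0.5, -0.7]
gripper_width: 35.6
```

Call:
{"fn": "move_arm", "kwargs": {"deltas": "0 0 5 0 0 0;0 0 5 0 0 0;0 0 5 0 0 0;0 0 4 0 0 0;0 0 2 0 0 0;0 0 0 0 0 0;0 0 0 0 0 0"}}

```text
clock: 17.38
position: [458.1, -312.4, 31.2]
ee_rot: [1.0, -0.0, -0.001, -0.0]
contact_force: [0.7, 0.0, -0.1]
gripper_width: 35.5
```

Predicted contact at TCP z≈11.

Call:
{"fn": "move_arm", "kwargs": {"deltas": "0 0 1.2 0 0 0;0 0 0.5 0 0 0;0 0 0.2 0 0 0;0 0 0 0 0 0"}}

```text
clock: 17.88
position: [458.5, -312.4, 12.3]
ee_rot: [1.0, -0.0, -0.0, 0.0]
contact_force: [-0.2, -0.2, -0.3]
gripper_width: 35.6
```

Call:
{"fn": "move_arm", "kwargs": {"deltas": "0 0 0.1 0 0 0;0 0 0.1 0 0 0;0 0 0 0 0 0"}}

```text
clock: 18.25
position: [458.7, -312.5, 10.9]
ee_rot: [1.0, -0.0, 0.0, 0.0]
contact_force: [-0.4, 0.4, 3.5]
gripper_width: 36.0
```

Call:
{"fn": "move_arm", "kwargs": {"deltas": "0 0 0 0 0 0;0 0 0 0 0 0;0 0 0 0 0 0;0 0 0 0 0 0", "grip": 6}}

```text
clock: 18.75
position: [458.5, -312.4, 10.2]
ee_rot: [1.0, -0.0, -0.0, -0.0]
contact_force: [0.0, 0.5, -1.0]
gripper_width: 60.0
```

Call:
{"fn": "move_arm", "kwargs": {"deltas": "0 0 -2 0 0 0;0 0 -5 0 0 0;0 0 -6 0 0 0;0 0 -6 0 0 0;0 0 -4.5 0 0 0;0 0 0 0 0 0", "grip": 6.5}}

```text
clock: 19.5
position: [460.3, -313.3, 250.0]
ee_rot: [1.0, -0.0, 0.005, 0.002]
contact_force: [0.2, 0.4, -0.1]
gripper_width: 64.8
```

```bash
python3 - <<'E'
from h import *
s=telemetry.read_state();print(s["joints"].round(3),s["position"].round(1),s["contact_force"].round(1))
im=eyes.get_image("wrist");cv2.imwrite("pics/w8.png",im["pixels"])
W=cloud(im,wristT(im,s))
for c in [(458,-214),(458,-312)]:
    m=(abs(W[...,0]-c[0])<45)&(abs(W[...,1]-c[1])<45)&(W[...,2]>36)&(W[...,2]<60);p=W[m]
    print(m.sum(),p.mean(0).round(1),p.max(0).round(1),cv2.minAreaRect(p[:,:2].astype(np.float32)))
E
```

```text
[-3.060e-01  2.510e-01 -1.390e-01  1.000e-03 -1.171e+00  1.876e+00] [ 460.3 -313.3  250. ] [ 0.2  0.4 -0.1]
798 [ 458.1 -216.8   45.3] [ 491.2 -202.7   49.8] ((456.8297119140625, -215.99636840820312), (68.69989013671875, 26.490707397460938), 0.5131780505180359)
700 [ 459.2 -314.3   46.8] [ 475.9 -297.1   49.8] ((458.4474182128906, -314.13299560546875), (34.95640563964844, 34.104034423828125), 0.6508677005767822)
```

View pics/w8.png

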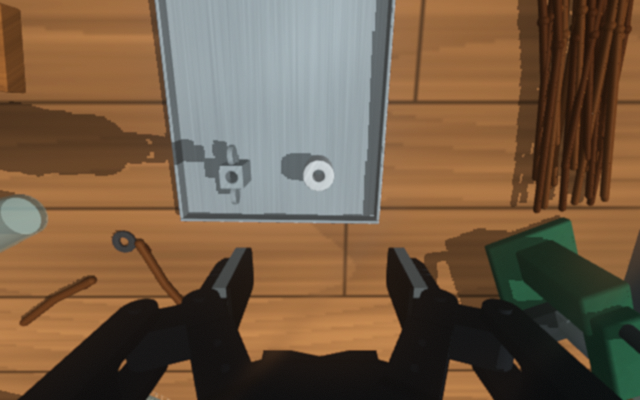

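Spacer at (318,175) and nut at (232,177), both standing. Now the bracket: travel first, then turn.

Call:
{"fn": "move_arm", "kwargs": {"deltas": "-0.2 -5.1 0 0 0 0;-0.2 -5.1 0 0 0 0;-0.2 -5.1 0 0 0 0;-0.2 -5.1 0 0 0 0;-0.2 -5.1 0 0 0 0;-0.2 -5.1 0 0 0 0;-0.2 -5.1 0 0 0 0;-0.2 -5.1 0 0 0 0;-0.2 -5.1 0 0 0 0;-0.2 -5.1 0 0 0 0;-0.2 -5 0 0 0 0;0 0 0 0 0 0"}}

```text
clock: 21.05
position: [436.0, 249.9, 243.0]
ee_rot: [1.0, 0.001, -0.001, 0.001]
contact_force: [0.5, -0.2, 0.7]
gripper_width: 65.0
```

Call:
{"fn": "move_arm", "kwargs": {"deltas": "0 0 0 0 0 0.18;0 0 0 0 0 0.18;0 0 0 0 0 0.18;0 0 0 0 0 0.18;0 0 0 0 0 0.18;0 0 0 0 0 0.18;0 0 0 0 0 0.18;0 0 0 0 0 0.18;0 0 0 0 0 0.18;0 0 0 0 0 0;0 0 0 0 0 0"}}

```text
clock: 22.42
position: [436.7, 247.0, 244.6]
ee_rot: [-0.69, 0.724, 0.0, -0.001]
contact_force: [0.2, -0.2, 1.0]
gripper_width: 65.3
```

```bash
python3 - <<'E'
from h import *
s=telemetry.read_state();M=R.from_quat(s["ee_rot"]).as_matrix();print(s["joints"].round(3),s["position"].round(1),M.round(3).tolist(),s["contact_force"].round(1))
im=eyes.get_image("wrist");cv2.imwrite("pics/w9.png",im["pixels"])
W=cloud(im,wristT(im,s))
def r(n,a,b,y0,y1):
    m=(abs(W[...,0]-440)<45)&(W[...,1]>y0)&(W[...,1]<y1)&(W[...,2]>a)&(W[...,2]<b);p=W[m]
    if m.sum()>5: 
        q=cv2.minAreaRect(p[:,:2].astype(np.float32));print(n,m.sum(),p.mean(0).round(1),q,"in tool",((np.r_[q[0],90]-s["position"])@M).round(1))
r("leg",84,96,220,270);r("foot",31,40,255,350)
E
```

```text
[ 0.839  0.165 -0.265 -0.    -1.143 -0.887] [436.7 247.  244.6] [[-0.048, -0.999, -0.001], [-0.999, 0.048, -0.001], [0.001, 0.001, -1.0]] [ 0.2 -0.2  1. ]
leg 394 [436.9 246.4  89. ] ((436.93170166015625, 246.67523193359375), (10.393569946289062, 34.6197624206543), 86.90188598632812) in tool [ 1.000e-01 -4.000e-01  1.546e+02]
foot 1682 [439.4 302.5  34.3] ((439.63995361328125, 306.6559143066406), (79.62825775146484, 35.90151596069336), 86.68998718261719) in tool [-59.9  -0.3 154.5]
```

View pics/w9.png

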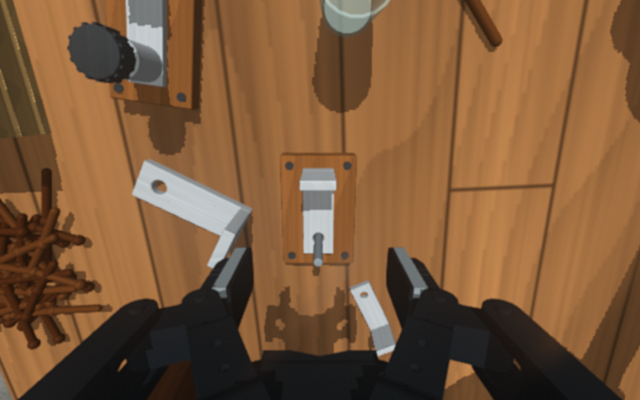

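The leg top at (318,180) is centred under the tool (0.1, −0.4 mm off) with matching yaw. Descending.

Call:
{"fn": "move_arm", "kwargs": {"deltas": "0 0 5 0 0 0;0 0 5 0 0 0;0 0 5 0 0 0;0 0 3 0 0 0;0 0 1.2 0 0 0;0 0 0 0 0 0;0 0 0 0 0 0"}}

```text
clock: 23.35
position: [437.8, 248.4, 54.6]
ee_rot: [-0.689, 0.724, -0.0, 0.001]
contact_force: [-0.5, 0.6, 0.7]
gripper_width: 65.2
```

Call:
{"fn": "move_arm", "kwargs": {"deltas": "0.1 0.1 0.9 0 0 0;0 0 0 0 0 0;0 0 0 0 0 0"}}

```text
clock: 23.72
position: [436.0, 246.7, 44.5]
ee_rot: [-0.689, 0.725, -0.0, 0.0]
contact_force: [-0.5, 0.5, 0.8]
gripper_width: 65.2
```

Call:
{"fn": "move_arm", "kwargs": {"deltas": "0 0 0 0 0 0;0 0 0 0 0 0;0 0 0 0 0 0;0 0 0 0 0 0;0 0 0 0 0 0;0 0 0 0 0 0", "grip": 2.5}}

```text
clock: 24.48
position: [436.2, 246.9, 44.7]
ee_rot: [-0.689, 0.724, -0.0, 0.0]
contact_force: [0.0, -0.5, 5.0]
gripper_width: 35.2
```

Call:
{"fn": "move_arm", "kwargs": {"deltas": "0 0 -1 0 0 0;0 0 -2 0 0 0;0 0 -3 0 0 0;0 0 -5 0 0 0;0 0 -5 0 0 0;0 0 -4 0 0 0;0 0 0 0 0 0"}}

```text
clock: 25.35
position: [436.8, 247.7, 247.6]
ee_rot: [-0.689, 0.724, 0.0, 0.004]
contact_force: [-0.4, 0.9, -2.5]
gripper_width: 35.2
```

```bash
python3 - <<'E'
from h import *
s=telemetry.read_state();print(s["position"].round(1),s["ee_rot"].round(3),s["contact_force"].round(1),s["wrist_torque"].round(2))
im=eyes.get_image("wrist");cv2.imwrite("pics/w10.png",im["pixels"])
W=cloud(im,wristT(im,s));
im=eyes.get_image("side");cv2.imwrite("pics/d10.png",im["pixels"]);S=cloud(im)
for A in (W,S):
    for y in range(255,355,12):
        m=(abs(A[...,0]-438)<14)&(abs(A[...,1]-y)<4)&(A[...,2]>180)&(A[...,2]<300)
        print(y,m.sum(),np.median(A[m][:,2]).round(1) if m.sum() else None,end=";")
    print()
E
```

```text
[436.8 247.7 247.6] [-0.689  0.724  0.     0.004] [-0.4  0.9 -2.5] [0.02 0.07 0.02]
255 208 291.9;267 0 None;279 0 None;291 0 None;303 520 237.4;315 216 237.4;327 0 None;339 0 None;351 0 None;
255 321 264.9;267 36 236.9;279 38 236.9;291 40 237.0;303 43 237.0;315 48 236.9;327 46 236.3;339 46 236.7;351 69 234.3;
```

View pics/d10.png

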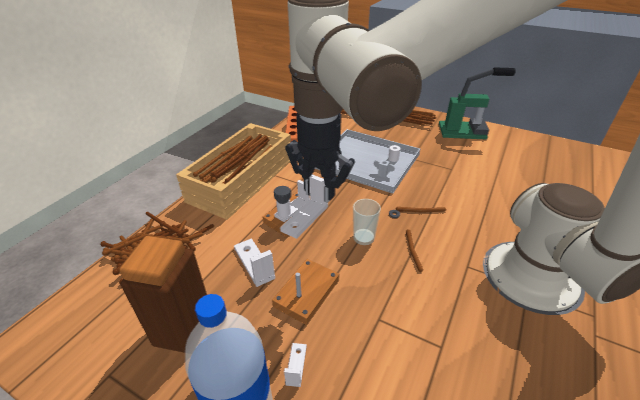

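View pics/w10.png

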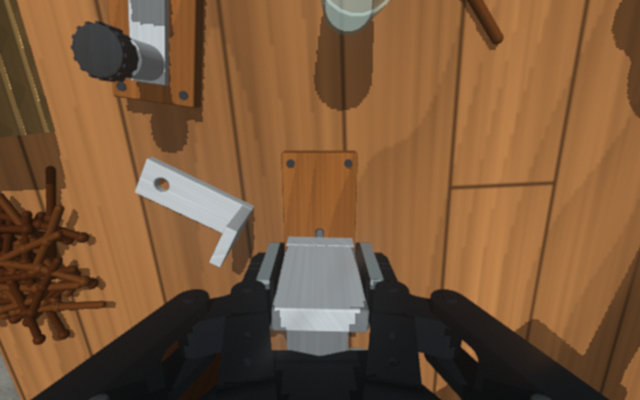

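Bracket held at (320,275), foot level at z≈237, jig bare. Moving it to the free side of the tray.

Call:
{"fn": "move_arm", "kwargs": {"deltas": "5.04 -1.68 0 0 0 0;5.04 -1.68 0 0 0 0;5.04 -1.68 0 0 0 0;5.04 -1.68 0 0 0 0;5.04 -1.68 0 0 0 0;5.04 -1.68 0 0 0 0;5.04 -1.68 0 0 0 0;5.04 -1.68 0 0 0 0;5.04 -1.68 0 0 0 0;5.04 -1.68 0 0 0 0;5.04 -1.68 0 0 0 0;0 0 0 0 0 0"}}

```text
clock: 26.95
position: [591.8, -319.1, 239.6]
ee_rot: [-0.687, 0.726, 0.003, -0.002]
contact_force: [0.0, 0.4, -2.3]
gripper_width: 35.5
```

Call:
{"fn": "move_arm", "kwargs": {"deltas": "0 0 5 0 0 0;0 0 5 0 0 0;0 0 5 0 0 0;0 0 3 0 0 0;0 0 1 0 0 0;0 0 0 0 0 0;0 0 0 0 0 0"}}

```text
clock: 27.82
position: [593.8, -316.4, 56.0]
ee_rot: [-0.689, 0.724, -0.001, 0.001]
contact_force: [-0.0, -0.3, -0.3]
gripper_width: 35.1
```

```bash
python3 - <<'E'
from h import *
s=telemetry.read_state();print(s["position"].round(1),s["ee_rot"].round(3),s["contact_force"].round(1))
im=eyes.get_image("scene");cv2.imwrite("pics/s11.png",im["pixels"])
E
```

```text
[ 593.8 -316.4   56. ] [-0.689  0.724 -0.001  0.001] [-0.  -0.3 -0.3]
```

View pics/s11.png

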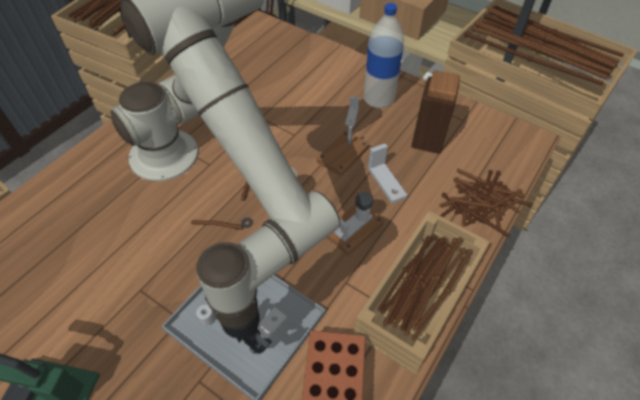

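Bracket at (272,318) is inside the tray, clear of the nut and spacer. Contact is expected at z≈23.7.

Call:
{"fn": "move_arm", "kwargs": {"deltas": "0 0 1.8 0 0 0;0 0 0.8 0 0 0;0 0 0.4 0 0 0;0 0 0 0 0 0"}}

```text
clock: 28.38
position: [592.8, -316.3, 24.2]
ee_rot: [-0.689, 0.725, -0.0, -0.0]
contact_force: [-0.2, 0.2, -2.4]
gripper_width: 35.0
```

Call:
{"fn": "move_arm", "kwargs": {"deltas": "0 0 0.1 0 0 0;0 0 0 0 0 0;0 0 0 0 0 0"}}

```text
clock: 28.75
position: [593.0, -316.4, 23.8]
ee_rot: [-0.689, 0.724, -0.0, 0.0]
contact_force: [-0.6, -0.1, 1.2]
gripper_width: 35.1
```

Call:
{"fn": "move_arm", "kwargs": {"deltas": "0 0 0.1 0 0 0;0 0 0 0 0 0"}}

```text
clock: 29.0
position: [593.1, -316.4, 23.8]
ee_rot: [-0.689, 0.724, -0.001, 0.0]
contact_force: [-2.5, 0.8, 7.7]
gripper_width: 35.1
```

Call:
{"fn": "move_arm", "kwargs": {"deltas": "0 0 0 0 0 0;0 0 0 0 0 0;0 0 0 0 0 0;0 0 0 0 0 0", "grip": 6}}

```text
clock: 29.5
position: [592.7, -316.3, 22.0]
ee_rot: [-0.689, 0.725, 0.0, -0.0]
contact_force: [0.2, 0.5, -0.7]
gripper_width: 59.9
```

Call:
{"fn": "move_arm", "kwargs": {"deltas": "0 0 -2 0 0 0;0 0 -5 0 0 0;0 0 -6 0 0 0;0 0 -6 0 0 0;0 0 -4 0 0 0;0 0 0 0 0 0;0 0 0 0 0 0"}}

```text
clock: 30.38
position: [592.3, -315.9, 251.4]
ee_rot: [-0.689, 0.725, 0.001, -0.0]
contact_force: [0.0, -0.2, -0.8]
gripper_width: 60.0
```

```bash
python3 - <<'E'
from h import *
s=telemetry.read_state();print(s["clock"],s["position"].round(1),s["contact_force"].round(1))
im=eyes.get_image("wrist");cv2.imwrite("pics/w12.png",im["pixels"])
W=cloud(im,wristT(im,s))
def r(n,c,a,b,d=45):
    m=(abs(W[...,0]-c[0])<d)&(abs(W[...,1]-c[1])<d)&(W[...,2]>a)&(W[...,2]<b);p=W[m]
    if m.sum()>5: print(n,m.sum(),p.mean(0).round(1),cv2.minAreaRect(p[:,:2].astype(np.float32)))
r("nut",(457,-215),40,60);r("sp",(458,-313),42,60);r("leg",(593,-316),60,80,30);r("foot",(596,-265),10,18)
im=eyes.get_image("side");cv2.imwrite("pics/d12.png",im["pixels"])
E
```

```text
30.375 [ 592.3 -315.9  251.4] [ 0.  -0.2 -0.8]
nut 637 [ 457.9 -217.1   45.9] ((457.2651672363281, -216.26454162597656), (27.365428924560547, 66.39344024658203), 89.1593017578125)
sp 695 [ 458.9 -315.3   47. ] ((458.58978271484375, -315.23736572265625), (34.25244140625, 35.05219650268555), 88.07101440429688)
leg 353 [ 591.2 -316.9   67.7] ((591.4600219726562, -316.190185546875), (10.190523147583008, 35.519439697265625), 85.64616394042969)
foot 1510 [ 595.7 -261.3   13.3] ((595.4376831054688, -258.5165100097656), (79.16524505615234, 35.61663818359375), 86.3046646118164)
```

View pics/w12.png

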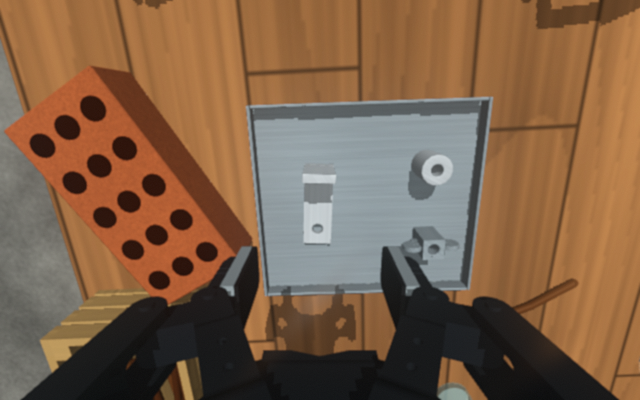

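View pics/d12.png

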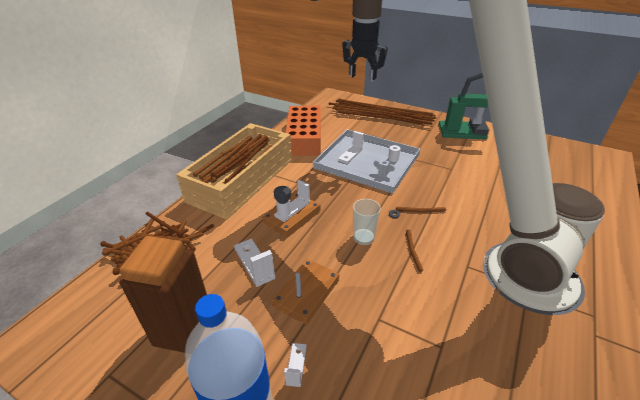

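All three parts stand in the tray: bracket (320,205), spacer (435,168), nut (430,245). The gripper is clear and touches nothing, so I'm handing in.

```bash
python3 -c "
from bench import arm,telemetry
print(arm.job_done(),telemetry.read_state()['clock'])"
```

```text
the job is handed in; nothing more can be done
the job is handed in; nothing more can be done
```

I took the stop apart in order (wing nut, spacer, bracket), stood each part in the steel tray before fetching the next, and handed the job in at about 30 s on the clock. The hand-in gave no verdict.

- **Upright in the tray:** my last wrist-camera check put the nut at (457, −216) mm, the spacer at (458, −315) mm and the bracket leg at (591, −316) mm. All are within 80 mm of the measured tray centre (533, −266) along each side. Their top surfaces were at about 46, 47 and 68 mm, which matches standing on the floor.
- **Forces:** the readings stayed at or below about 10 N, on floor contact.
- **Everything else:** in the last side view the knob jig, the glass and the loose brackets look undisturbed.

No check failed. The cameras' positions differed by about 2–5 mm, well inside the margins.

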